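Pack up the bur case

TASK

Pack up the wooden bur case on the bench: with the fingertips, push the upright bur rack down flat inside it, and only then swing the lid over from behind and press it fully shut, without slamming it. Only push, on the rack's plain face and the outside of the lid: do not pinch them or touch the burs or the lid's lining, do not lift or shift the case, and leave the tools and parts around and inside it alone.

Things in the scene. Friction and masses are not known exactly. Their poses are not given: they have to be found in the camera images.
- case: open wooden bur case, loose but heavy (about 2 kg), on the bench: 180 mm (its x) by 240 mm (its y) by 60 mm tall, walls 8 mm. Origin: middle of its underside; x points to its back, where the lid is hinged (roughly to the robot's left), z up. A tray behind a low divider, at its x from 39 to 82 mm, holds a drum and a ring.
- rack (a joint): angle (rad) of the bur rack, an aluminium flap in the case, 90 mm from hinge to free edge, 200 mm wide, plate 6 mm thick, burs on the face towards the lid. 0 = folded flat in the case, 13 mm below the rim; 1.57 = upright; starts at 1.4 to 1.7 (stop 1.75). Folds down towards the case's back (+x) to a stop at 0. Stiff hinge: stays where left, 1 to 2 N at the edge moves it.
- rack_hinge (a point): middle of the rack's hinge axis, which runs along the case's y at the case's x = -60 mm, z = 44 mm, at the plate's mid-thickness; its own x points to the rack's free edge, its y is the case's y
- rack_edge (a point): middle of the rack's free edge, at mid-thickness, 90 mm from the hinge axis
- lid (a joint): angle (rad) of the wooden lid, a plain panel 180 mm from hinge to free edge, 240 mm wide, 10 mm thick, hinged along the case's back top rim. 0 = shut flat on the rim; 1.57 = upright; starts leaning back at 1.8 to 2.1 (stop 2.15). Stiff hinge: stays where left, 1 to 3 N at the edge moves it; it stops at 0. An upright rack blocks it.
- lid_hinge (a point): middle of the lid's hinge axis, on the plane of its inner face, at the case's x = 90 mm, z = 60 mm; its own x points from the lid's free edge to the hinge, its z out of the lid's outer face (10 mm away)
- lid_edge (a point): middle of the lid's free edge, on its inner face, 180 mm from the hinge axis
- burs: the row of burs and clips fixed to the rack's face that looks to the lid (the underside once folded), 9 mm thick, from 12 to 82 mm from the hinge, 190 mm wide; not to be touched. Origin and axes as point rack_hinge
- lining: dark red lining on the lid's inner face, 130 by 190 mm, 2 mm thick, from 25 to 155 mm from the hinge; not to be touched. Origin and axes as point lid_hinge
- drum: brown polishing drum, 22 mm across, 28 mm tall, standing in the tray at the back inside the case; leave it alone. Origin: middle of its underside
- bobbin: brass ring, 28 mm across, 20 mm tall, standing in the tray at the back inside the case; leave it alone. Origin: middle of its underside
- jar: small amber jar, 44 mm across, 50 mm tall, standing in front of the case; leave it alone. Origin: middle of its underside
- graver: wooden-handled graver 180 mm long lying in front of the case, 26 mm tall; leave it alone. Origin: under its middle part, x along it
- graver2: thicker wooden-handled graver 180 mm long lying by itself on the right of the mat, 30 mm tall; leave it alone. Origin: under its middle part, x along it
- loupe: black eye loupe, 42 mm across, 30 mm tall, standing beside the case; leave it alone. Origin: middle of its underside
- pliers: blue-handled pliers 150 mm long lying flat behind the case, 12 mm tall; leave it alone. Origin: under its middle part, x along it
- hammer: bench hammer 200 mm long lying on the left of the mat; leave it alone. Origin: under its middle part, x along it

How it is judged:
On the way, in this order (a step that is already met when the one before it is completed fails the run):
1. the rack is folded flat (within 0.08 rad) while the lid still stands open (value of joint rack below 0.08 rad and value of joint lid above 1.5 rad), for 0.2 s.
2. the lid is shut (within 0.05 rad) over the folded rack (value of joint rack below 0.08 rad and value of joint lid below 0.05 rad), for 0.2 s.
At the end, for the whole second after the job is handed in: the rack lies flat (within 0.08 rad), the lid is shut over it (within 0.05 rad, 9 mm at its edge), and the case stands level and at rest within 30 mm of where it was (all of step 2 and velocity of joint lid between -0.05 and 0.05 rad/s and linear speed of case below 0.02 m/s and angle between case's own z axis and vertical below 0.05 rad and distance of case from where it was at the start of the episode below 0.03 m); the robot touches nothing.
It fails at once if the lid is swung over before the rack is folded down (value of joint lid below 1.5 rad and value of joint rack above 0.2 rad).
It fails at once if the lid is slammed (faster than 4 rad/s) (velocity of joint lid below -4 rad/s).
It fails at once if a finger touches the burs or the lid's lining (as when pinching the rack or the lid) (contact force between the fingers and burs above 1 N or contact force between the fingers and lining above 1 N).
It fails at once if the case is lifted, or pushed more than 30 mm (height (world z) of case above 0.015 m or distance of case from where it was at the start of the episode above 0.03 m).
It fails at once if the drum or the ring is lifted or leaves its tray, or a thing round the case is lifted or moved more than 30 mm (z of any of drum, bobbin in the frame of case above 0.025 m or x of any of drum, bobbin in the frame of case below 0.035 m or distance of any of jar, graver, graver2, loupe, pliers, hammer from where it was at the start of the episode above 0.03 m).
It also fails if it takes over 58 s, if anything falls off the work surface, if the arm or the gripper's body presses on something with over 40 N, if the wrist force passes 120 N, or if a joint passes its speed limit or range.

ROBOT

A 6-joint arm with a two-finger parallel gripper is mounted at the origin on the work surface. World frame = base frame: x ahead of the robot, y to its left, z up, the work surface at z = 0. Lengths are in m, angles in rad, forces in N, time in s.
With the tool pointing down it reaches from about 0.35 to 0.85 m from the base axis. Payload 8.1 kg.
Tool frame: the origin (TCP) lies at the very end of the fingers, on their centre line; the grasp point (between the pads) lies 19 mm behind it; z points along the fingers, y is the line along which they close (so a half turn about z gives the same grasp; the last joint's range is limited). The gripper opens to 93 mm and grips with 3 to 60 N. Pads are 15 mm wide; open, the fingers measure 128 mm over their backs; the gripper's body (75 mm by 188 mm) begins 65 mm behind the grasp point.
Start: joints at [-1.429, 0.13, 1.488, -0, 1.523, -0.085], TCP at [0.135, -0.585, 0.219] pointing down, gripper open.
Joint ranges: [-2.96, 2.96], [-0.89, 2.26], [0.02, 2.5], [-1.34, 4.48], [0, 2.73], [-2.66, 2.66]. Speed limits (rad/s): [2.39, 2.39, 2.79, 3.14, 3.14, 3.14].

INTERFACE

Orientations are given as a rotation vector (axis times angle).
In Python, from plant import read_state, eyes, workorder gives the robot as it stands. The module is installed in compiled form; this text tells all that it offers.
- The arm moves only by the tool play_rows, never from a script. Its argument "targets" is one flat list of numbers, 4 for each row, row after row: the shift along the tool's x, y, z in cm, then the turn about the tool's z in degrees. In form: [dx, dy, dz, roll, dx, dy, dz, roll, ...]. A call has 1 to 8 rows; each row is the pose to reach, as a shift and turn from the pose commanded when the call began, along the tool's axes at that moment; what a row does not reach only later rows make up. A row lasts 1/12 s, in which the tool goes at most 41.7 mm and 7.16 degrees, less where a joint would pass 70% of its speed; a pose out of reach is approached as far as the arm can. A call with a gripper value outside its range is refused whole. "grip" is the finger opening in cm, from 0 to 9.3, set as the call begins (left out, the last holds). The fingers move at their own pace and stop on an object; "grip_force" is the grip in N (left out, the last holds). Time passes only in rows, so rows that repeat a pose let the fingers close. It gives the time, the measured TCP pose, the force, the opening and the grip force at its end, in the units of the state.
- read_state(): the state, without advancing time (a new reading comes with each control period).
- eyes.read_camera(name): name is "scene" or "top" or "wrist"; returns a dict with "image" (420x560x3 uint8, red, green, blue), "vfov" (degrees; the focal length in pixels is half the picture's height over the tangent of half this angle, whatever the lens; pixels are square), "cx", "cy" (the principal point, pixels), "cam_to_world" (4x4, takes a point from camera to world coordinates); the wrist camera has in their place "T_tool_cam" (4x4, takes a point from camera to tool coordinates, whose origin is the TCP and whose axes are the flange's). Camera axes: x right, y up, looking along -z (the intrinsics and any distortion apply to the point x, -y, -z); pixel columns grow to the right and rows downward; lengths in m; the calibration is good to about 2 mm. A picture is of the moment at which its call begins: read the wrist's pose just before it. There is no depth.
- workorder.close_job(): hands the job in; it is judged then, once.
The state is a dict: "t": time; "q": joint angles; "dq": joint speeds; "joint_torque": joint torques, N m; "tool_pos": TCP position; "orientation": TCP orientation; "force": force on the tool from outside, world axes, zero at the start; "wrist_torque": the same for the moment, N m; "opening": finger opening in m; "gripper_force": force on a finger pad.
Only numpy, scipy, OpenCV 4.12 (cv2) and the standard library are available. Lean on these libraries where they do the work, as an engineer would, in place of code of your own. Each camera call takes 0.05 s, during which the arm holds its last target. There are 200 camera calls.

## Working session

There is one attempt and no reset: what is moved stays moved. The work goes in short steps, Python scripts to look and compute and a tool call to move; the robot and the scene stay as the last step left them, time stands still between calls to the robot, and variables do not carry over. Pictures are saved under pics/ and viewed, at most 10 in all, crops included, and the job is handed in when it is done.

Besides the shell and the picture viewer there is one more tool, called as name(argument=value, ...), one argument or row to a line, values as JSON. play_rows: Moves the arm, as the interface text tells. Its arguments: {"type":"object","properties":{"targets":{"type":"array"},"grip":{"type":"number"},"grip_force":{"type":"number"}},"required":["targets"]}

```bash
mkdir -p pics; cat > h.py <<'E'
import numpy as np, cv2, pickle
from plant import read_state, eyes, workorder
def snap(n,f):
    s=read_state(); c=eyes.read_camera(n); cv2.imwrite(f'pics/{f}.png',c['image'][:,:,::-1]); pickle.dump((s,c),open(f'pics/{f}.pkl','wb')); return s,c
def K(c):
    f=c['image'].shape[0]/2/np.tan(np.radians(c['vfov'])/2); return f,c['cx'],c['cy']
def ray(c,u,v):
    f,cx,cy=K(c); M=np.array(c['cam_to_world']); return M[:3,3],M[:3,:3]@np.array([(u-cx)/f,-(v-cy)/f,-1])
def onz(c,u,v,z):
    o,d=ray(c,u,v); return o+d*(z-o[2])/d[2]
def proj(c,P):
    f,cx,cy=K(c); M=np.array(c['cam_to_world']); p=(np.atleast_2d(P)-M[:3,3])@M[:3,:3]
    return np.c_[cx+f*p[:,0]/-p[:,2], cy-f*p[:,1]/-p[:,2]]
E
python3 - <<'E'
from h import *
for n in('scene','top'):
    s,c=snap(n,n); print({k:v for k,v in c.items() if k!='image'})
print(s)
E
```

```text
{'vfov': 46.336560203098855, 'cx': 285.8532595014893, 'cy': 210.5927620333019, 'cam_to_world': array([[-0.52997202, -0.7122142 ,  0.4603049 ,  1.18290766],
       [ 0.84800643, -0.44755643,  0.28386323,  0.37242728],
       [ 0.003841  ,  0.54078108,  0.84115461,  1.2109136 ],
       [ 0.        ,  0.        ,  0.        ,  1.        ]])}
{'vfov': 43.87905107300472, 'cx': 278.06093102069406, 'cy': 207.65923674321118, 'cam_to_world': array([[-0.01455489,  0.99465491, -0.1022241 ,  0.41082388],
       [-0.99983496, -0.01336611,  0.0123045 , -0.03197116],
       [ 0.01087239,  0.10238631,  0.99468529,  1.71538793],
       [ 0.        ,  0.        ,  0.        ,  1.        ]])}
{'t': 0.05, 'q': array([-1.42939783e+00,  1.31168222e-01,  1.48922842e+00, -1.96338010e-05,
        1.52300179e+00, -8.54143885e-02]), 'dq': array([ 0.00176813, -0.00095822, -0.00077166, -0.00089775, -0.00011683,
       -0.0002465 ]), 'joint_torque': array([ 1.24432343e-03, -5.61769903e+01, -4.93492413e+01,  7.71800056e-02,
        3.00001551e-02, -7.31974865e-05]), 'tool_pos': array([ 0.1348521 , -0.58408397,  0.21761116]), 'orientation': array([-3.11961914e+00, -3.55310935e-01,  1.10118460e-04]), 'force': array([-0.24706776,  0.09685735, -0.41307045]), 'wrist_torque': array([-0.01012599,  0.03565659,  0.0136771 ]), 'gripper_force': 0.0, 'opening': 0.09315647243036901}
```

View pics/scene.png

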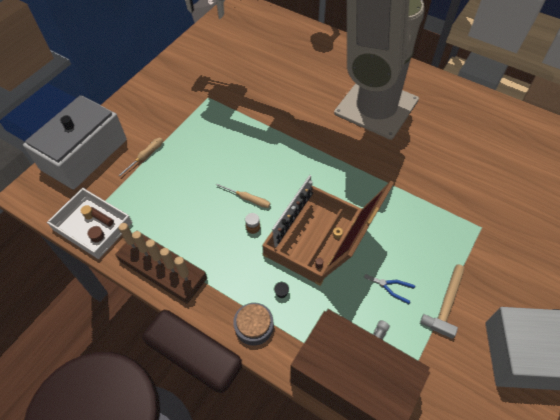

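View pics/top.png

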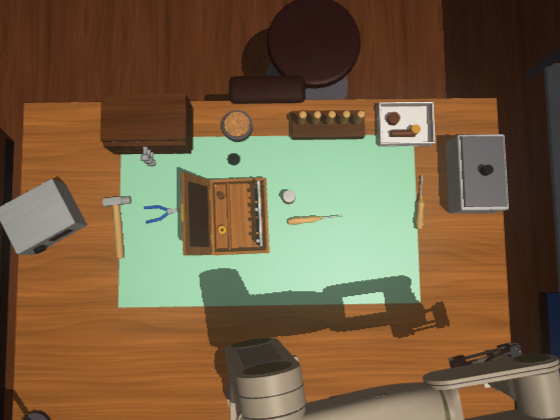

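The scene view has the case near (320,230) with the lid leaning right. In the top view, the case spans u 210–268, v 177–253, with the lid at u 183–212, the rack at about u 258, the jar at (289,196), the graver at (315,219) and the loupe at (234,159). I'll zoom in for corners.

```bash
python3 - <<'E'
from h import *
a=cv2.imread('pics/top.png')[165:265,170:300]; b=cv2.imread('pics/scene.png')[170:290,250:405]
a=cv2.resize(a,None,fx=6,fy=6,interpolation=cv2.INTER_CUBIC)
b=cv2.resize(b,None,fx=5,fy=5,interpolation=cv2.INTER_CUBIC)
cv2.imwrite('pics/ca.png',a);cv2.imwrite('pics/cb.png',b)
E
```

```text
(no output)
```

View pics/ca.png

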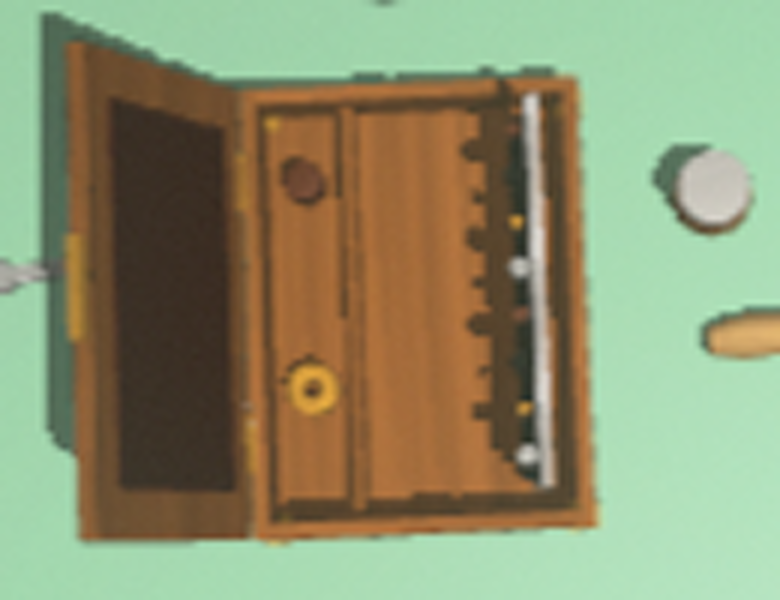

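View pics/cb.png

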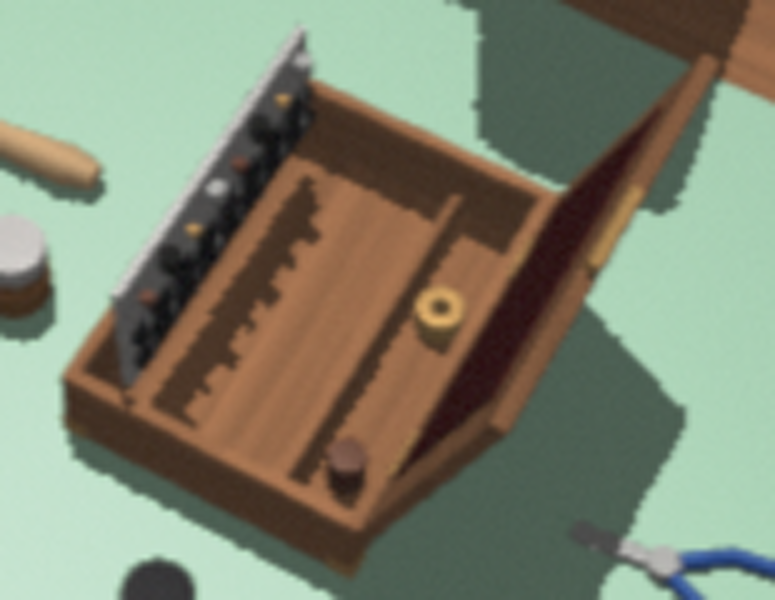

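The top crop gives rim corners (243,90), (576,77), (597,524), (262,540), the rack edge (530,95)–(547,485), and the lid edge (70,42)–(82,540). The scene crop gives rim corners (70,378) and (360,522), the rack edge (300,35)–(118,300), and the lid's free edge (710,60)–(500,430).

```bash
python3 - <<'E'
from h import *
np.set_printoptions(precision=4,suppress=True)
T=pickle.load(open('pics/top.pkl','rb'))[1];S=pickle.load(open('pics/scene.pkl','rb'))[1]
t=lambda x,y:(170+x/6-.4,165+y/6-.4); s=lambda x,y:(250+x/5-.4,170+y/5-.4)
C=np.array([onz(T,*t(*p),.06) for p in[(243,90),(576,77),(597,524),(262,540)]])
print(C,[np.linalg.norm(C[i]-C[i-1]) for i in range(4)])
print([onz(S,*s(*p),.06) for p in[(70,378),(360,522)]])
m=C.mean(0); bx=(C[0]-C[1]+C[3]-C[2])[:2]; by=(C[3]-C[0]+C[2]-C[1])[:2]
yaw1=np.arctan2(bx[1],bx[0]); print('center',m,'yaw',yaw1,np.arctan2(by[1],by[0])-yaw1)
def tri(a,b):
    (o1,d1),(o2,d2)=ray(T,*t(*a)),ray(S,*s(*b))
    A=np.c_[d1,-d2]; k=np.linalg.lstsq(A,o2-o1,rcond=None)[0]; p,q=o1+k[0]*d1,o2+k[1]*d2
    return (p+q)/2,np.linalg.norm(p-q)
yaw=yaw1;R=np.array([[np.cos(yaw),-np.sin(yaw)],[np.sin(yaw),np.cos(yaw)]])
for n,a,b in[('rack+x',(530,95),(118,300)),('rack-x',(547,485),(300,35)),('lid+x',(70,42),(500,430)),('lid-x',(82,540),(710,60))]:
    p,e=tri(a,b); l=R.T@(p[:2]-m[:2]); print(n,p,'err',e,'local',l,p[2])
E
```

```text
[[ 0.6743  0.1641  0.06  ]
 [ 0.679  -0.0139  0.06  ]
 [ 0.4405 -0.022   0.06  ]
 [ 0.4347  0.1544  0.06  ]] [np.float64(0.23981209897685415), np.float64(0.17799416600059878), np.float64(0.23864263539200925), np.float64(0.1765184766602868)]
[array([ 0.6777, -0.0081,  0.06  ]), array([0.6687, 0.1649, 0.06  ])]
center [0.5571 0.0706 0.06  ] yaw 1.600723797116918 -4.70494231778531
rack+x [0.6581 0.01   0.1301] err 0.002151251918402181 local [-0.0637 -0.0991] 0.13012630801066727
rack-x [0.4595 0.0025 0.1251] err 0.0002953315509986227 local [-0.0652  0.0996] 0.1251229424712873
lid+x [0.6717 0.2265 0.23  ] err 0.0005941323272108104 local [ 0.1524 -0.1192] 0.2299806461103897
lid-x [0.434  0.2188 0.2299] err 0.002728149834072039 local [0.1518 0.1187] 0.22990239968673487
```

play_rows(
  targets=[3,-2.3,0,-5,6,-4.6,0,-10,9,-7,0,-16,12.5,-9.6,0,-22,16,-12.4,0,-28,20,-15.5,0,-34,23,-18,0,-40,26,-20,0,-46],
  grip=0,
)

```text
t: 0.77
tool_pos: [0.3399, -0.3335, 0.2183]
orientation: [-2.73, -1.553, 0.0]
force: [0.3, 0.1, 0.8]
opening: 0.0442
gripper_force: 0.0
```

```bash
cat >> h.py <<'E'
from scipy.spatial.transform import Rotation as Ro
CC=np.array([.557,.0706,0]); YAW=1.604
RC=Ro.from_euler('z',YAW).as_matrix()
def status():
    s=read_state(); R=Ro.from_rotvec(s['orientation']).as_matrix()
    l=RC.T@(s['tool_pos']-CC); F=RC.T@s['force']
    tx=np.degrees(np.arctan2(R[1,0],R[0,0])-YAW)
    print('t',round(s['t'],2),'case-mm',(l*1e3).round(1),'world',s['tool_pos'].round(3),'Fcase',F.round(1),'toolx-casex deg',round(tx,1),'open',round(s['opening'],4),'tilt',R[:,2].round(3))
    return s,R,l
def to(local):  # cm shift in tool axes to reach case point (mm)
    s,R,l=status(); print('shift cm',(R.T@RC@(np.array(local)/1e3-l)*100).round(1))
E
python3 - <<'E'
from h import *
to([-130,0,160])
E
```

```text
t 0.77 case-mm [-396.7  230.4  218.3] world [ 0.34  -0.334  0.218] Fcase [ 0.1 -0.3  0.8] toolx-casex deg -32.6 open 0.0442 tilt [-0.  0. -1.]
shift cm [34.9  5.   5.8]
```

play_rows(
  targets=[3.5,0.5,0.5,-5,7,1,1,-10,10.5,1.5,2,-15,14,2,2.5,-20,18,2.5,3,-25,22,3,4,-29,26,3.5,4,-33,30,4.3,5,-33],
)

```text
t: 1.43
tool_pos: [0.5318, -0.0989, 0.1695]
orientation: [2.176, 2.264, 0.001]
force: [-0.0, -0.3, 1.1]
opening: 0.0006
gripper_force: 0.0
```

```bash
python3 - <<'E'
from h import *
to([-100,0,118])
snap('wrist','w1')
E
```

```text
t 1.43 case-mm [-168.6   30.8  169.5] world [ 0.532 -0.099  0.17 ] Fcase [-0.3  0.   1.1] toolx-casex deg 0.4 open 0.0006 tilt [ 0.001 -0.    -1.   ]
shift cm [6.8 3.1 5.2]
```

View pics/w1.png

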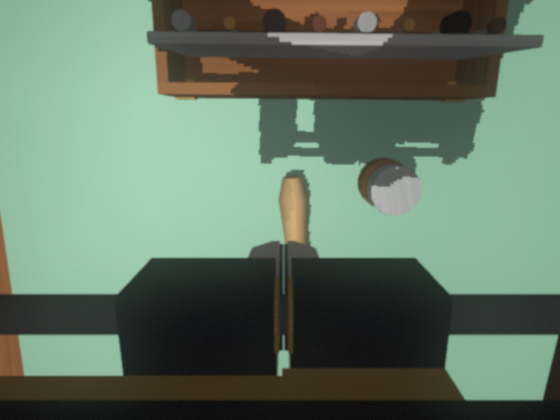

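The wrist view shows the rack's bright top edge (row 40, u 150–540) standing free, with the jar and graver well below the fingertips. Next I bring the tip to the plain face.

play_rows(
  targets=[2,1,1.5,0,4,2,3,0,6,3,5,0,7,3,5.2,0,7.6,3,5.2,0,8.2,3,5.2,0,8.4,3,5.2,0,8.4,3,5.2,0],
)

```text
t: 2.15
tool_pos: [0.5583, -0.0162, 0.1182]
orientation: [2.181, 2.258, 0.002]
force: [0.3, -0.2, -0.2]
opening: 0.0003
gripper_force: 0.0
```

```bash
python3 - <<'E'
from h import *
to([-70,0,116])
E
```

```text
t 2.15 case-mm [-86.8   1.6 118.2] world [ 0.558 -0.016  0.118] Fcase [-0.2 -0.3 -0.2] toolx-casex deg 0.1 open 0.0003 tilt [ 0.002 -0.    -1.   ]
shift cm [1.7 0.2 0.2]
```

play_rows(
  targets=[0.8,0,0.1,0,1.6,0,0.2,0,2.6,0,0.3,0,3.5,0,0.4,0,4.4,0,0.7,0,5.3,0,1,0,5.8,0,1.3,0,6.3,0,1.7,0],
)

```text
t: 2.82
tool_pos: [0.5554, 0.0482, 0.0994]
orientation: [-2.181, -2.261, -0.0]
force: [0.4, -0.4, 1.3]
opening: 0.0002
gripper_force: 0.6
```

```bash
python3 - <<'E'
from h import *
status(); snap('top','t2')
a=cv2.resize(cv2.imread('pics/t2.png')[150:270,150:310],None,fx=5,fy=5,interpolation=cv2.INTER_CUBIC); cv2.imwrite('pics/t2c.png',a)
E
```

```text
t 2.82 case-mm [-22.3   2.3  99.4] world [0.555 0.048 0.099] Fcase [-0.4 -0.3  1.3] toolx-casex deg 0.1 open 0.0002 tilt [-0.  0. -1.]
```

View pics/t2c.png

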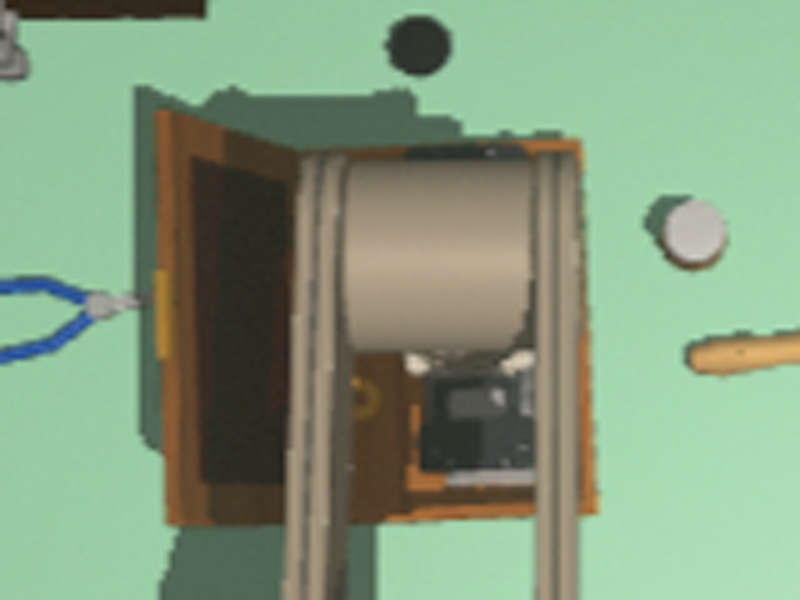

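The rack is tilting under the fingertips (plate bottom at (490,478)), and the arm is clear of the lid. I'll continue the arc.

play_rows(
  targets=[0.5,0,0.4,0,0.9,0,0.9,0,1.3,0,1.3,0,1.7,0,1.9,0,2,0,2.4,0,2.3,0,3,0,2.5,0,3.6,0,2.6,0,4,0],
)

```text
t: 3.53
tool_pos: [0.5542, 0.0734, 0.0587]
orientation: [-2.182, -2.259, 0.001]
force: [0.7, -0.2, 0.9]
opening: 0.0002
gripper_force: 0.3
```

play_rows(
  targets=[0,0,0.4,0,0.1,0,0.8,0,0.1,0,1,0,0.1,0,1.2,0,0.1,0,1.3,0,0.1,0,1.3,0],
)

```text
t: 4.03
tool_pos: [0.5545, 0.0741, 0.0472]
orientation: [-2.182, -2.26, 0.0]
force: [-3.2, 0.1, 4.0]
opening: 0.0004
gripper_force: 2.3
```

```bash
python3 - <<'E'
from h import *
status()
E
```

```text
t 4.03 case-mm [ 3.6  2.4 47.2] world [0.554 0.074 0.047] Fcase [0.2 3.2 4. ] toolx-casex deg 0.1 open 0.0004 tilt [-0.  0. -1.]
```

play_rows(
  targets=[0,0,0.2,0,0,0,0.3,0,0,0,0.4,0,0,0,0.4,0],
)

```text
t: 4.37
tool_pos: [0.5548, 0.0742, 0.0468]
orientation: [-2.182, -2.26, 0.0]
force: [-19.2, -1.3, 35.3]
opening: -0.0001
gripper_force: 17.8
```

```bash
python3 - <<'E'
from h import *
status()
E
```

```text
t 4.37 case-mm [ 3.6  2.1 46.8] world [0.555 0.074 0.047] Fcase [-0.7 19.2 35.3] toolx-casex deg 0.1 open -0.0001 tilt [-0. -0. -1.]
```

The rack is on its stop: 35 N at z 46.8 mm, which matches the 47 mm flat face. I'll retreat up and go over behind the lid.

play_rows(
  targets=[0,0,-2,0,0,0,-5,0,0,0,-8.5,0,0,0,-12,0,0,0,-16,0,0,0,-20,0,0,0,-23,0,0,0,-25,0],
)

```text
t: 5.03
tool_pos: [0.5557, 0.074, 0.2976]
orientation: [2.18, 2.257, 0.007]
force: [0.5, 0.2, 0.2]
opening: 0.0007
gripper_force: 0.0
```

play_rows(
  targets=[2,0,-0.5,0,5,0,-0.5,0,8,0,-0.5,0,11,0,-0.5,0,14,0,-0.5,0,17,0,-0.5,0,19.5,0,-0.5,0,20.5,0,-0.5,0],
)

```text
t: 5.7
tool_pos: [0.5467, 0.282, 0.2975]
orientation: [-2.179, -2.262, -0.001]
force: [-0.6, -0.4, -0.2]
opening: 0.0005
gripper_force: 0.0
```

```bash
python3 - <<'E'
from h import *
to([205,0,213]);snap('scene','s3')
a=cv2.resize(cv2.imread('pics/s3.png')[130:310,210:450],None,fx=3.3,fy=3.3,interpolation=cv2.INTER_CUBIC); cv2.imwrite('pics/s3c.png',a)
E
```

```text
t 5.7 case-mm [211.7   3.2 297.5] world [0.547 0.282 0.297] Fcase [-0.4  0.6 -0.2] toolx-casex deg 0.2 open 0.0005 tilt [-0.     0.001 -1.   ]
shift cm [-0.7  0.3  8.4]
```

View pics/s3c.png

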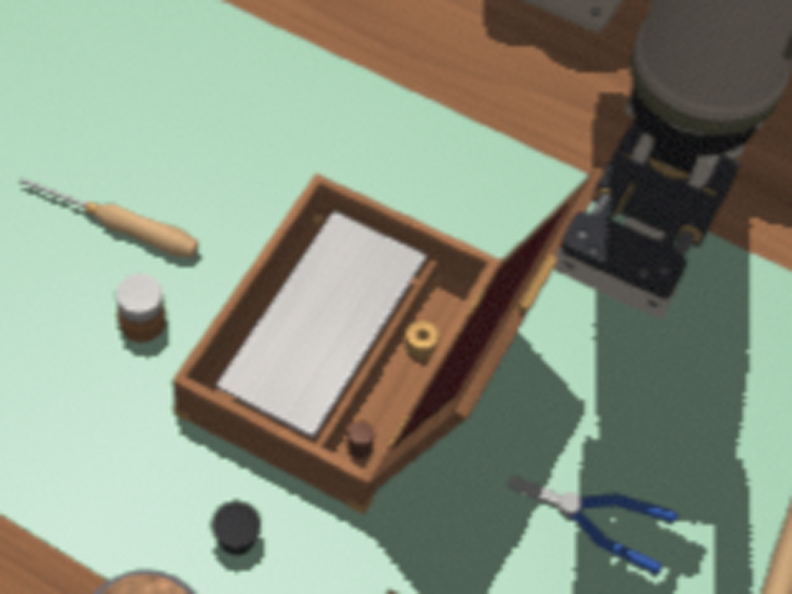

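The rack lies flat (bright plate, (320,320)), the tray items are in place, the lid is still open, and the gripper is behind it. I'll lower and push.

play_rows(
  targets=[0,0,2,0,0,0.1,4,0,0,0.3,6,0,0,0.3,8,0,0,0.3,8.6,0,0,0.3,8.6,0],
)

```text
t: 6.25
tool_pos: [0.5494, 0.2775, 0.2094]
orientation: [-2.183, -2.258, 0.006]
force: [0.4, -0.4, -0.1]
opening: 0.0002
gripper_force: 0.0
```

play_rows(
  targets=[-1,0,0,0,-2,0,0,0,-3,0,0,0,-4,0,0,0,-5,0,0,0,-6,0,0,0,-7,0,0,0,-7,0,0,0],
)

```text
t: 6.92
tool_pos: [0.5532, 0.207, 0.2121]
orientation: [2.183, 2.257, -0.0]
force: [0.1, -0.8, 0.1]
opening: 0.0006
gripper_force: 0.0
```

```bash
python3 - <<'E'
from h import *
status()
E
```

```text
t 6.92 case-mm [136.5  -0.8 212.1] world [0.553 0.207 0.212] Fcase [-0.8 -0.1  0.1] toolx-casex deg 0.0 open 0.0006 tilt [ 0.001 -0.001 -1.   ]
```

play_rows(
  targets=[-0.7,0,0,0,-1.4,0,0,0,-2.1,0,0,0,-2.8,0,0.1,0,-3.5,0,0.1,0,-4.2,0,0.2,0,-4.9,0,0.2,0,-5.5,0,0.3,0],
)

```text
t: 7.58
tool_pos: [0.5547, 0.1533, 0.2086]
orientation: [-2.183, -2.259, 0.0]
force: [-0.7, 2.4, 0.6]
opening: 0.0007
gripper_force: 1.1
```

```bash
python3 - <<'E'
from h import *
status();snap('scene','s4')
a=cv2.resize(cv2.imread('pics/s4.png')[130:310,210:450],None,fx=3.3,fy=3.3,interpolation=cv2.INTER_CUBIC); cv2.imwrite('pics/s4c.png',a)
E
```

```text
t 7.58 case-mm [ 82.7  -0.5 208.6] world [0.555 0.153 0.209] Fcase [2.4 0.6 0.6] toolx-casex deg 0.1 open 0.0007 tilt [-0. -0. -1.]
```

View pics/s4c.png

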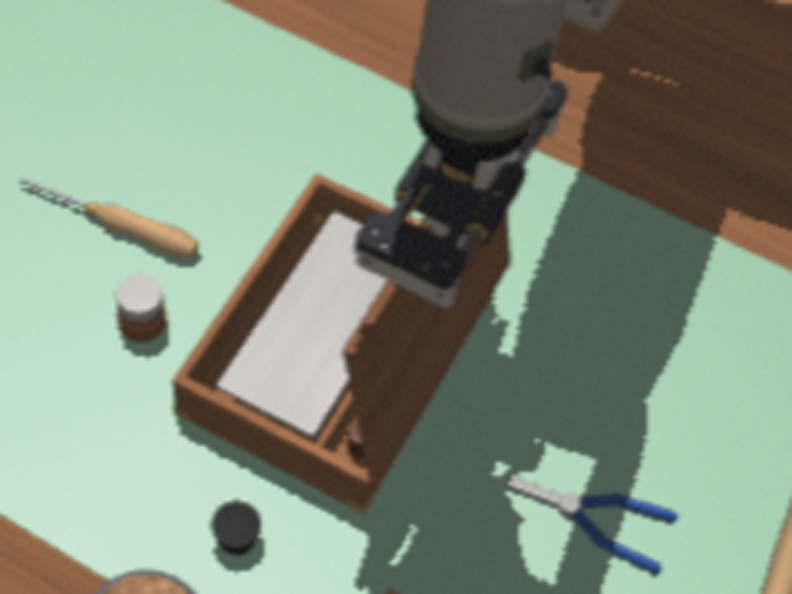

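The lid is just past upright and following the fingertip, and the case hasn't moved. I'll continue the arc.

play_rows(
  targets=[-1.3,0,0.2,0,-2.6,0,0.5,0,-3.8,0,0.9,0,-5,0,1.4,0,-6.2,0,2.1,0,-7.3,0,2.8,0,-8.4,0,3.6,0,-9.3,0,4.5,0],
)

```text
t: 8.3
tool_pos: [0.558, 0.0596, 0.1629]
orientation: [2.183, 2.259, -0.0]
force: [-0.2, 1.1, 1.0]
opening: 0.0006
gripper_force: 0.7
```

```bash
python3 - <<'E'
from h import *
to([-40,0,121])
E
```

```text
t 8.3 case-mm [-11.   -0.7 162.9] world [0.558 0.06  0.163] Fcase [1.2 0.2 1. ] toolx-casex deg 0.1 open 0.0006 tilt [ 0. -0. -1.]
shift cm [-2.9 -0.1  4.2]
```

play_rows(
  targets=[-0.8,0,0.9,0,-1.6,0,1.9,0,-2.3,0,3,0,-2.9,0,4.2,0,-3.4,0,5.4,0,-3.8,0,6.6,0,-4,0,7.6,0,-4.1,0,8.3,0],
)

```text
t: 8.97
tool_pos: [0.5589, 0.0198, 0.0789]
orientation: [-2.182, -2.259, 0.002]
force: [-0.4, -0.0, 0.3]
opening: 0.0004
gripper_force: 0.4
```

play_rows(
  targets=[0,0,0.4,0,0,0,0.7,0,0,0,0.9,0,0,0,1.1,0,0,0,1.2,0,0,0,1.2,0],
)

```text
t: 9.47
tool_pos: [0.5597, 0.0205, 0.0706]
orientation: [2.182, 2.26, 0.0]
force: [-7.5, 0.7, 12.6]
opening: 0.0007
gripper_force: 6.2
```

```bash
python3 - <<'E'
from h import *
status()
E
```

```text
t 9.47 case-mm [-50.2  -1.   70.6] world [0.56  0.02  0.071] Fcase [ 1.   7.5 12.6] toolx-casex deg 0.1 open 0.0007 tilt [ 0. -0. -1.]
```

play_rows(
  targets=[0,0,0.1,0,0,0,0.2,0,0,0,0.2,0],
)

```text
t: 9.72
tool_pos: [0.5598, 0.0205, 0.0704]
orientation: [2.181, 2.26, 0.001]
force: [-15.4, -0.6, 26.1]
opening: 0.0003
gripper_force: 13.4
```

play_rows(
  targets=[0,0,-1,0,0,0,-3,0,0,0,-6,0,0,0,-9,0,0,0,-12,0,-3,0,-12,0,-6,0,-12,0,-9,0,-12,0],
)

```text
t: 10.38
tool_pos: [0.5635, -0.0702, 0.1885]
orientation: [2.178, 2.26, 0.003]
force: [0.9, 0.2, -0.4]
opening: 0.0006
gripper_force: 0.0
```

play_rows(
  targets=[-4,0,0,0,-8,0,0,0,-12,0,0,0,-16,0,0,0,-17,0,0,0,-17,0,0,0,-17,0,0,0,-17,0,0,0],
)

```text
t: 11.05
tool_pos: [0.5687, -0.2381, 0.1868]
orientation: [-2.181, -2.261, -0.001]
force: [-0.1, 0.6, -0.8]
opening: 0.0006
gripper_force: 0.0
```

```bash
python3 - <<'E'
from h import *
status();snap('scene','s5')
a=cv2.resize(cv2.imread('pics/s5.png')[130:310,210:450],None,fx=3.3,fy=3.3,interpolation=cv2.INTER_CUBIC); cv2.imwrite('pics/s5c.png',a)
E
```

```text
t 11.05 case-mm [-308.9   -1.5  186.8] world [ 0.569 -0.238  0.187] Fcase [ 0.6  0.1 -0.8] toolx-casex deg 0.1 open 0.0006 tilt [ 0.     0.001 -1.   ]
```

View pics/s5c.png

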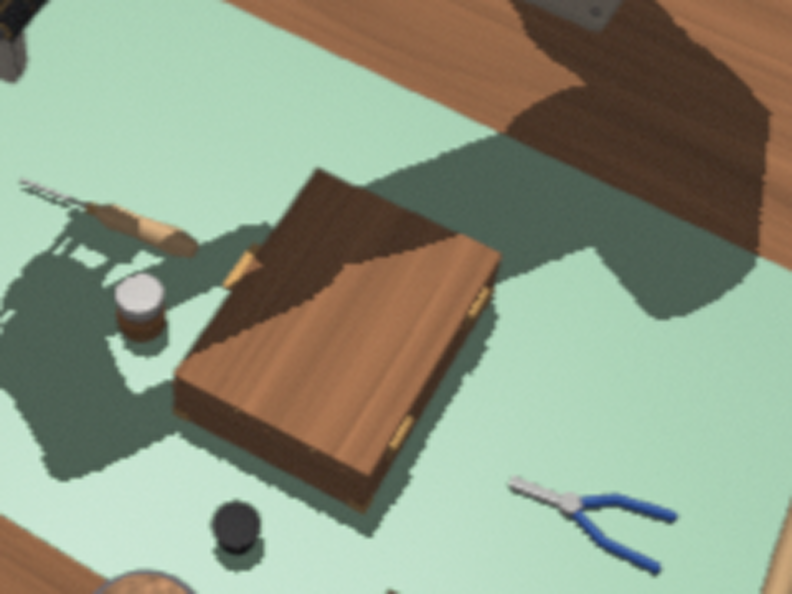

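The lid is flush and shut on the case, with its front corner at (178,375). Everything around it is undisturbed and the arm is clear.

```bash
python3 -c "
from plant import workorder
print(workorder.close_job())"
```

```text
the job is handed in; nothing more can be done
None
```

The rack was pushed flat first, then the lid was swung over and pressed fully shut; the last picture shows it flush, the case and the things in view around it unmoved and the arm clear, and I handed the job in at about 11 s, with no verdict shown.

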